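# Put the round-bottomed flask away in the deep canister

## Robot

A 6-joint arm with a two-finger parallel gripper is mounted at the origin on a cart in front of the work surface, level with it; the furniture and walls round the work are solid. World frame = base frame: x ahead of the robot, y to its left, z up, the work surface at z = 0. Lengths are in m, angles in rad, forces in N, time in s.
With the tool pointing down it reaches from about 0.275 to 0.75 m from the base axis. Payload 10.2 kg.
Tool frame: the origin (TCP) lies between the finger pads; the fingertips stand 8 mm ahead of it and the grasp point (between the pads) lies 11 mm behind it (arm.tip_extent is the distance from the TCP to the fingertips, in m); z points along the fingers, x is the direction in which the jaws open and shut, and the axes are right-handed (so a half turn about z gives the same grasp; the last joint's range is limited). The gripper opens to 85 mm and grips with 20 to 120 N. Pads are 22 mm wide; open, the fingers measure 114 mm over their backs; the gripper's body (76 mm by 85 mm) begins 54 mm behind the grasp point. The pads swing forward as they close: fully open they stand 13 mm farther back than shut.
Start: joints at [-1.418, 0.313, 1.498, -0, 1.331, -0.223], TCP at [0.193, -0.488, 0.239] pointing down, gripper open.
Joint ranges: [-2.94, 2.94], [-0.97, 2.17], [0.19, 2.56], [-1.23, 4.37], [0.02, 3.11], [-2.88, 2.88]. Speed limits (rad/s): [2.39, 2.39, 3.01, 3.14, 3.14, 3.14].

## Interface

Orientations are given as a rotation vector (axis times angle).
In Python, from rig import readout, imaging, job, spotter, arm gives the robot as it stands. The module is installed in compiled form; this text tells all that it offers.
- The arm moves only by the shell command python3 -m pendant 'ROWS' [FORCE]. ROWS is JSON, a list of rows, each a list of 3 entries, a list of its own where there are three numbers: the shift along the tool's x, y, z in cm, then the turn, a rotation vector about the tool's x, y, z in degrees, then the finger opening in cm, from 0 to 8.54. A call has 1 to 20 rows; each row shifts and turns the commanded pose from where the row before left it, along the tool's axes as they then stand; what a row does not reach is not made up. A row lasts 1/10 s, in which the tool goes at most 50 mm and 8.59 degrees, less where a joint would pass 70% of its speed; a pose out of reach is approached as far as the arm can. A call is refused whole if a number of a shift passes 5 or a number of a turn 8.59, either way. A call with a gripper value outside its range is refused whole. The fingers move at their own pace and stop on an object; FORCE is the grip in N (left out, the last holds). Time passes only in rows, so rows that do not move let the fingers close. It gives the time, the measured TCP pose, the force and the opening at its end, in the units of the state.
- readout.state(): the state, without advancing time (a new reading comes with each control period).
- imaging.grab_frame(name): name is "scene" or "top" or "wrist"; returns a dict with "frame" (384x512x3 uint8, red, green, blue), "depth" (384x512 float32, m along the optical axis (not along the pixel's ray), 0 where there is no reading), "fovy" (degrees; the focal length in pixels is half the picture's height over the tangent of half this angle, whatever the lens; pixels are square), "cx", "cy" (the principal point, pixels), "D" ([k1, k2, p1, p2, k3] as OpenCV has them; the pictures are not rectified), "extrinsics" (4x4, takes a point from world to camera coordinates). Camera axes: x right, y up, looking along -z (the intrinsics and any distortion apply to the point x, -y, -z); pixel columns grow to the right and rows downward; lengths in m; the calibration is good to about 2 mm. A picture is of the moment at which its call begins.
- job.sign_off(): hands the job in, once; it reports no verdict.
Trained networks look in the newest picture that a camera, given by its name, has taken for a name from the list of things; names that differ only in an ending like _2 or _b are one class to them, and where a whole thing is asked for, a point or a joint stands for the part that bears it (a point fixed in the world has none). Each returns a list of dicts, best first, with "p" (0 to 1); they miss things now and then, are a little off and sometimes report something else, mostly with a low value. They report only what shows in the picture. A call takes as long as a camera call.
- spotter.recognise(camera, thing): "rect" ([left, top, width, height] in pixels, round what is visible of it).
- spotter.trace(camera, thing): "region" (384x512 bool, what is visible of it) and "rect" ([left, top, width, height] in pixels, round what is visible of it).
The state is a dict: "time": time; "qpos": joint angles; "joint_vel": joint speeds; "joint_torque": joint torques, N m; "position": TCP position; "tool_rot": TCP orientation; "contact_force": force on the tool from outside, world axes, zero at the start; "moment": the same for the moment, N m; "finger_gap": finger opening in m.
Only numpy, scipy, OpenCV 4.12 (cv2) and the standard library are available. Lean on these libraries where they do the work, as an engineer would, in place of code of your own. Each camera call takes 0.05 s, during which the arm holds its last target.

## Task

Take the capped round-bottomed flask out of its cork ring and put it away upright in the deep steel canister, globe down. It is thin glass: lower it gently until the globe rests on the cork in the bottom, without dropping it or pressing it down, and only then let go. Leave the canister and the beaker, dish, vial and bottle around it standing where they are.

Things in the scene. Friction and masses are not known exactly. Their poses are not given: they have to be found in the camera images.
- flask: amber glass flask with a round bottom and a long neck, 122 mm tall, stands upright in the cork ring. Origin: lowest point of the globe, z up along the neck. Globe 52 mm in diameter (0 to 52 mm up), neck 20 mm in diameter (to 100 mm up), ribbed white cap 26 mm in diameter (100 to 122 mm up), fixed. About 0.14 kg, weighted at the bottom so that it rights itself on its globe. It can be held by the cap or the neck.
- flask_cap (a point): centre of the flask's white cap, on its axis 111 mm above the lowest point of the globe
- cork_ring: loose cork ring on the desk that the flask stands in at the start: 72 mm outside, hole 32 mm, 12 mm high, about 0.09 kg; the globe's lowest point hangs about 7 mm above the desk in it. Origin: centre of its underside. It need not stay in place
- canister: deep round open canister of bare steel, loose, 0.6 kg: 100 mm high, 93 mm across the rim, 84 mm inside, floor 4 mm thick. In its bottom a cork ring 12 mm high with a 32 mm hole (its top 28 mm above the canister's underside) lies on a foam pad and yields up to 10 mm at about 0.8 N per mm. A flask seated in that hole sinks it about 2 mm; the globe's lowest point is then about 21 mm above the canister's underside. Origin: centre of its underside, z up
- beaker: bystander: clear glass beaker, 57 mm wide, 66 mm tall, loose; too narrow for the flask. Origin: centre of its underside
- petri_dish: bystander: clear lidded dish, 55 mm wide, 14 mm tall, loose. Origin: centre of its underside
- squat_vial: bystander: white capped vial, 34 mm wide, 56 mm tall, loose. Origin: centre of its underside
- small_bottle: bystander: small white capped bottle, 28 mm wide, 44 mm tall, loose, behind the dish. Origin: centre of its underside

How it is judged:
By the outcome, as a careful person would: the job done as asked, in the order asked, and still so for the second after the job is handed in, with the robot touching nothing.
It also fails if it takes over 42 s, if anything falls off the work surface, if the arm or the gripper's body presses on something with over 40 N, if the wrist force passes 120 N, or if a joint passes its speed limit or range.

## Working session

There is one attempt and no reset: what is moved stays moved. The work goes in short steps, Python scripts to look and compute and a shell command to move; the robot and the scene stay as the last step left them, time stands still between calls to the robot, and variables do not carry over. Pictures are saved under pics/ and viewed, and the job is handed in when it is done.

```bash
mkdir -p pics; cat > h.py <<'E'
from rig import readout, imaging, job, spotter, arm
import numpy as np, cv2
from scipy.spatial.transform import Rotation as R
def K(f):
    F=192/np.tan(np.radians(f["fovy"])/2); return np.array([[F,0,f["cx"]],[0,F,f["cy"]],[0,0,1]])
def cloud(f,mask):
    v,u=np.nonzero(mask&(f["depth"]>0)); d=f["depth"][v,u]
    n=cv2.undistortPoints(np.stack([u,v],1).astype(np.float64)[:,None],K(f),np.array(f["D"],float))[:,0]
    pc=np.stack([n[:,0]*d,-n[:,1]*d,-d,np.ones(len(d))],1)
    return (pc@np.linalg.inv(f["extrinsics"]).T)[:,:3]
def proj(f,P):
    P=np.atleast_2d(P); pc=(np.c_[P,np.ones(len(P))]@np.array(f["extrinsics"]).T)[:,:3]*[1,-1,-1]
    return cv2.projectPoints(pc,np.zeros(3),np.zeros(3),K(f),np.array(f["D"],float))[0][:,0]
def save(f,n): cv2.imwrite("pics/"+n+".png",f["frame"][...,::-1])
E
python3 - <<'E'
from h import *
s=readout.state(); print(s, arm.tip_extent)
for c in ["scene","top","wrist"]:
    f=imaging.grab_frame(c); save(f,c+"0")
    print(c,f["fovy"],f["D"],np.linalg.inv(f["extrinsics"])[:3,3])
    if c=="wrist": continue
    for t in ["flask","flask_cap","cork_ring","canister","beaker","petri_dish","squat_vial","small_bottle"]:
        r=spotter.trace(c,t)
        for q in r[:2]:
            P=cloud(f,q["region"])
            print(t,round(q["p"],2),q["rect"],len(P), *(np.round(np.percentile(P,[2,50,98],axis=0),3).tolist() if len(P) else []))
E
```

```text
{'time': 0.0, 'qpos': array([-1.41840028e+00,  3.13477837e-01,  1.49845269e+00, -2.21364012e-05,
        1.33099868e+00, -2.23411760e-01]), 'joint_vel': array([ 0.00137109, -0.00107608,  0.00109428, -0.00061821, -0.00035933,
        0.00097301]), 'joint_torque': array([-1.12334965e-03, -4.12267685e+01, -2.59745228e+01, -2.51963884e-04,
        4.10290013e-03, -6.15284932e-06]), 'position': array([ 0.1926262 , -0.4881138 ,  0.23871495]), 'tool_rot': array([-2.59651294e+00,  1.76682502e+00,  1.45516570e-03]), 'contact_force': array([ 0.83500276, -0.89902034, -0.12059947]), 'moment': array([ 0.00843437,  0.01741711, -0.04551609]), 'finger_gap': 0.08504328871787267} 0.008
scene 44.09210024579501 [-0.09133776  0.          0.          0.          0.        ] [0.332007   0.57563225 0.83725522]
flask 0.56 [278.1, 123.6, 15.8, 39.2] 521 [0.592, -0.189, 0.027] [0.611, -0.17, 0.058] [0.631, -0.156, 0.13]
flask_cap 0.28 [183.7, 208.1, 47.2, 68.0] 2649 [0.595, 0.084, 0.007] [0.641, 0.125, 0.057] [0.682, 0.172, 0.101]
cork_ring 0.7 [270.9, 158.3, 24.3, 20.9] 154 [0.584, -0.196, 0.002] [0.621, -0.1
[... 1379 characters left out ...]
 -0.157, 0.132]
canister 0.48 [319.0, 171.4, 19.2, 24.0] 328 [0.593, -0.196, 0.037] [0.614, -0.174, 0.055] [0.639, -0.158, 0.132]
beaker 0.92 [157.9, 219.1, 29.2, 27.9] 527 [0.473, 0.18, -0.002] [0.497, 0.215, 0.006] [0.525, 0.247, 0.069]
petri_dish 0.58 [242.9, 158.6, 22.0, 26.2] 361 [0.628, -0.018, 0.009] [0.651, 0.007, 0.014] [0.677, 0.033, 0.019]
squat_vial 0.62 [329.8, 207.8, 14.4, 15.2] 147 [0.52, -0.212, 0.02] [0.533, -0.196, 0.056] [0.547, -0.185, 0.06]
squat_vial 0.49 [318.5, 172.1, 20.8, 22.5] 290 [0.594, -0.193, 0.041] [0.614, -0.174, 0.057] [0.636, -0.158, 0.132]
wrist 71.86456139925647 [0.02014278 0.         0.         0.         0.        ] [ 0.26615687 -0.45947265  0.37432859]
```

```bash
python3 - <<'E'
import cv2,numpy as np
a=cv2.imread("pics/scene0.png");b=cv2.imread("pics/top0.png")
cv2.imwrite("pics/c0.png",cv2.resize(np.vstack([a[90:350,130:370]]),None,fx=2.2,fy=2.2))
cv2.imwrite("pics/c1.png",cv2.resize(np.vstack([b[100:300,130:370]]),None,fx=3,fy=3))
E
```

```text
(no output)
```

View pics/c0.png

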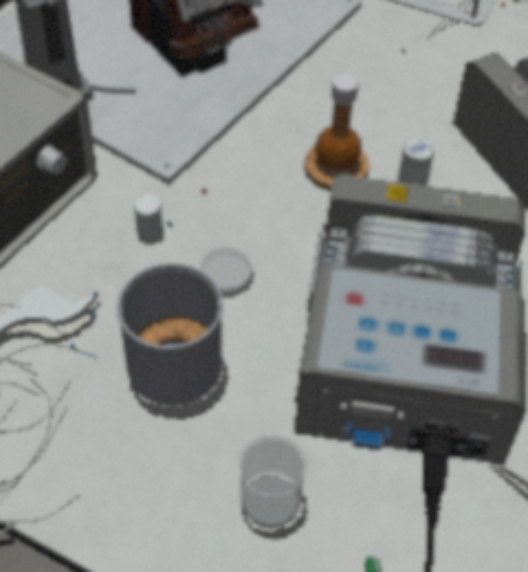

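View pics/c1.png

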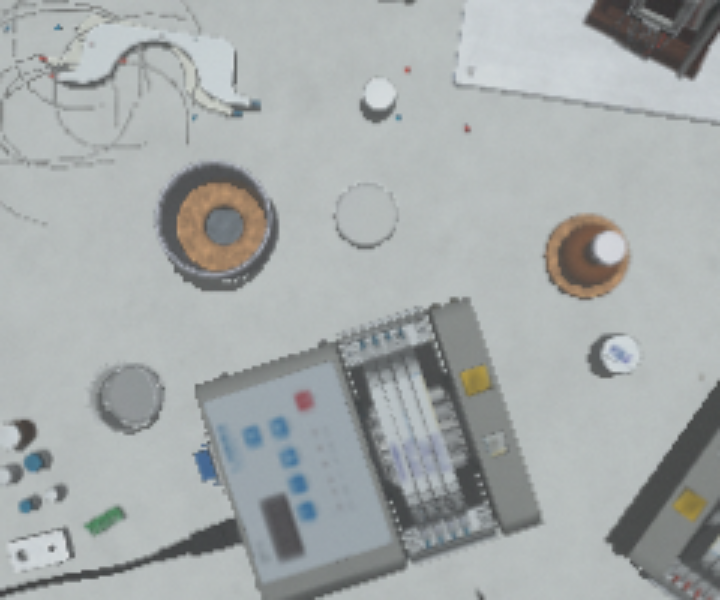

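View pics/top0.png

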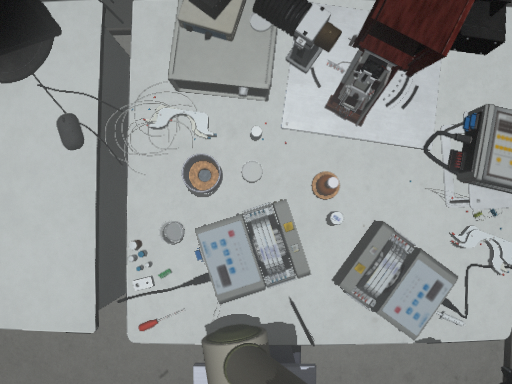

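View pics/wrist0.png

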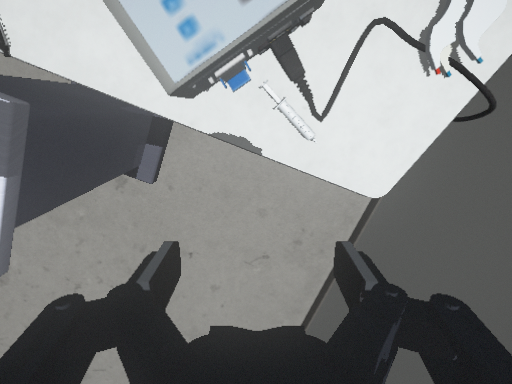

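```bash
cat >> h.py <<'E'
def circ(P):
    from scipy.optimize import least_squares
    c=P.mean(0); r=least_squares(lambda p:np.hypot(P[:,0]-p[0],P[:,1]-p[1])-p[2],[c[0],c[1],.04],loss='soft_l1',f_scale=.002); return r.x
E
python3 - <<'E'
from h import *
s=readout.state(); M=R.from_rotvec(s["tool_rot"]).as_matrix(); print(M.round(3))
for c in ["scene","top"]:
    f=imaging.grab_frame(c)
    P=cloud(f,np.ones((384,512),bool))
    def sel(x,y,r,z0,z1):
        m=(np.hypot(P[:,0]-x,P[:,1]-y)<r)&(P[:,2]>z0)&(P[:,2]<z1); return P[m]
    Q=sel(.613,-.172,.03,.12,.14); print(c,"cap",len(Q),Q.mean(0).round(4),Q.min(0),Q.max(0))
    Q=sel(.64,.125,.07,.092,.108); print("rim",len(Q),circ(Q).round(4),Q[:,:2].min(0),Q[:,:2].max(0))
    Q=sel(.64,.125,.035,.02,.035); print("cork in can",len(Q),Q.mean(0).round(4),circ(Q))
    m=(P[:,0]>.2)&(P[:,0]<.85)&(abs(P[:,1])<.5)
    # height map coarse
    Q=P[m]; H=np.zeros((13,20))
    for q in Q: 
        i=int((q[0]-.2)/.05);j=int((q[1]+.5)/.05); H[i,j]=max(H[i,j],q[2])
    if c=="top": print((H*100).astype(int))
E
```

```text
[[ 0.367 -0.93  -0.   ]
 [-0.93  -0.367  0.   ]
 [-0.    -0.    -1.   ]]
scene cap 101 [ 0.6139 -0.1763  0.1272] [ 0.60153605 -0.19333467  0.1200918 ] [ 0.62880496 -0.165428    0.13134493]
rim 432 [0.6392 0.1282 0.0444] [0.59297369 0.07987823] [0.6857564 0.1745168]
cork in can 254 [0.6515 0.1088 0.028 ] [0.62930461 0.14060667 0.04159854]
top cap 99 [ 0.6164 -0.179   0.1293] [ 0.60490834 -0.19187837  0.12078261] [ 0.62835084 -0.16758457  0.13351005]
rim 231 [0.641  0.1278 0.0442] [0.59633662 0.0818239 ] [0.68702515 0.17483452]
cork in can 470 [0.6404 0.1256 0.0278] [0.6404577  0.12624564 0.02643875]
[[37  0 11  0  0  0  0  1  0 22 38 30 23  0  0  2  0  0  1  0]
 [ 1 11 11 11  0  0  0  1 51 50 44 29 24  1  1  2  0  0  0  1]
 [11 11 11 11 11  7  0  1  1 21 24 23  0  0  3  2  2  0  1  1]
 [11 11 11 12 12 11 11 11  8 11 11 12 11  5  4  2  2  0  1  0]
 [11 11 11 12 12 11  0 11 12 12 11 12 11  0  1  4  4  0  0  1]
 [ 0  9 11 12 11  3  0 11 12 12 12 12 11  6  7  5  6  0  1  1]
 [ 0  0  0 11 11  6  6  0 11 12 12 11 11  6  6  0  0  0  0  1]
 [16  0  0  0  0  1  5  0 11 11  6  0 10  0  0  0  0  0  0  1]
 [26 20  0  0  0  4 13  1  0  1  1 10 10 10  0  0  0  0  1  0]
 [26 20 19  0  0  0  1  0  0  1  1 10 10 10  2  1  1  1  1  0]
 [26 22 21  2  2 15  1  0  0  5  5  1  2  2  2  2  2  1  1  4]
 [26  2  2  2 56 55 15  2  2  4  5  0  2  2  2  2  1  1  1  4]
 [ 2  2  2 57 56 56 56  2  2 13 13 13 13  2  2  1  2  1  1  2]]
```

```bash
python3 -m pendant '[[[0,0,0],[0,0,-8.56],8.5],[[0,0,0],[0,0,-8.56],8.5],[[0,0,0],[0,0,-8.56],8.5],[[0,0,0],[0,0,-8.56],8.5],[[0,0,0],[0,0,-8.56],8.5],[[0,0,0],[0,0,-8.56],8.5],[[0,0,0],[0,0,-8.56],8.5],[[0,0,0],[0,0,-8.5],8.5]]' 25
python3 - <<'E'
from h import *
f=imaging.grab_frame("top"); g=imaging.grab_frame("scene")
for f in (f,g):
    P=cloud(f,np.ones((384,512),bool)); m=(P[:,0]>.6)&(P[:,0]<.95)&(P[:,1]>-.4)&(P[:,1]<.0)&(P[:,2]>.14)
    Q=P[m]; print(len(Q)); 
    for y in np.arange(-.4,0,.04):
        q=Q[(Q[:,1]>y)&(Q[:,1]<y+.04)]
        if len(q): print(round(y,2), q[:,0].min().round(3), q[q[:,0]<q[:,0].min()+.03][:,2].max().round(3))
s=readout.state(); print(R.from_rotvec(s["tool_rot"]).as_matrix().round(3), s["qpos"])
E
```

```text
time: 1.85
position: [0.1927, -0.4884, 0.2393]
tool_rot: [-3.142, -0.008, -0.0]
contact_force: [0.5, -0.4, -1.3]
finger_gap: 0.0855
10017
-0.4 0.67 0.192
-0.32 0.778 0.562
-0.28 0.758 0.559
-0.24 0.747 0.185
-0.2 0.792 0.556
-0.16 0.881 0.237
-0.12 0.906 0.245
-0.08 0.934 0.235
5946
-0.4 0.67 0.19
-0.32 0.808 0.336
-0.28 0.76 0.248
-0.24 0.745 0.183
-0.2 0.791 0.22
-0.16 0.882 0.229
-0.12 0.905 0.243
-0.08 0.933 0.239
[[ 1.  0.  0.]
 [ 0. -1.  0.]
 [ 0. -0. -1.]] [-1.41840287e+00  3.12875745e-01  1.49768789e+00  2.78686515e-05
  1.33103287e+00 -1.41884632e+00]
```

```bash
python3 -m pendant '[[[2,-1.5,0],[0,0,0],8.5],[[2,-1.5,0],[0,0,0],8.5],[[2,-1.5,0],[0,0,0],8.5],[[2,-1.5,0],[0,0,0],8.5],[[2,-1.5,0],[0,0,0],8.5],[[2,-1.5,0],[0,0,0],8.5],[[2,-1.5,0],[0,0,0],8.5],[[2,-1.5,0],[0,0,0],8.5],[[2,-1.5,0],[0,0,0],8.5],[[2,-1.5,0],[0,0,0],8.5],[[2,-1.5,0],[0,0,0],8.5],[[2,-1.5,0],[0,0,0],8.5],[[2,-1.5,0],[0,0,0],8.5],[[2,-1.5,0],[0,0,0],8.5],[[2,-1.5,0],[0,0,0],8.5],[[2,-1.5,0],[0,0,0],8.5],[[2,-1.5,0],[0,0,0],8.5],[[2,-1.5,0],[0,0,0],8.5],[[2,-1.5,0],[0,0,0],8.5],[[2,-1.5,0],[0,0,0],8.5]]'
python3 - <<'E'
from h import *
s=readout.state(); print(s["position"])
f=imaging.grab_frame("wrist"); save(f,"w1"); print(np.linalg.inv(f["extrinsics"])[:3].round(3))
print(proj(f,[[.6155,-.178,.129],[.6155,-.178,.118],[.641,.128,.1]]))
P=cloud(f,np.ones((384,512),bool))
Q=P[(np.hypot(P[:,0]-.615,P[:,1]+.177)<.03)&(P[:,2]>.12)&(P[:,2]<.14)]; print(len(Q),Q.mean(0),Q.min(0),Q.max(0))
E
```

```text
time: 3.95
position: [0.5937, -0.188, 0.2392]
tool_rot: [-3.142, 0.009, 0.0]
contact_force: [-0.0, -0.3, 0.2]
finger_gap: 0.0853
[ 0.59368737 -0.18800793  0.23923008]
[[ 1.     0.006  0.002  0.594]
 [-0.006  0.95   0.311 -0.109]
 [-0.    -0.311  0.95   0.374]]
[[ 280.01723522  180.53012452]
 [ 279.10530796  177.54567925]
 [ 325.67418508 -273.41212084]]
593 [ 0.6156158  -0.17943064  0.1287479 ] [ 0.60307671 -0.19337034  0.12025636] [ 0.62948134 -0.1671786   0.13108707]
```

View pics/w1.png

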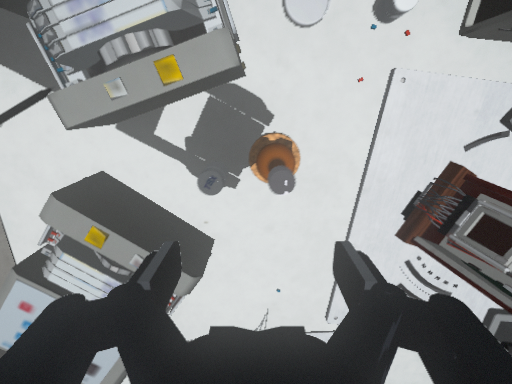

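```bash
python3 -m pendant '[[[1.1,-0.4,0],[0,0,0],8.5],[[1.13,-0.45,0],[0,0,0],8.5],[[0,0,1.2],[0,0,0],8.5],[[0,0,1.2],[0,0,0],8.5],[[0,0,1.2],[0,0,0],8.5],[[0,0,1.2],[0,0,0],8.5],[[0,0,1.2],[0,0,0],8.5],[[0,0,1],[0,0,0],8.5],[[0,0,1],[0,0,0],8.5],[[0,0,0],[0,0,0],8.5],[[0,0,0],[0,0,0],8.5]]'
python3 - <<'E'
from h import *
s=readout.state(); print(s["position"])
f=imaging.grab_frame("wrist"); save(f,"w2")
P=cloud(f,np.ones((384,512),bool))
Q=P[(np.hypot(P[:,0]-.615,P[:,1]+.177)<.03)&(P[:,2]>.12)&(P[:,2]<.14)]; print(len(Q),Q.mean(0),Q.min(0),Q.max(0))
Q=Q[(Q[:,2]>.125)]; print(len(Q),Q.mean(0),Q.min(0),Q.max(0))
E
```

```text
time: 5.1
position: [0.6154, -0.1803, 0.1595]
tool_rot: [3.141, -0.001, 0.0]
contact_force: [-0.2, 0.7, 0.5]
finger_gap: 0.0852
[ 0.61535137 -0.1802987   0.15946289]
1166 [ 0.61604448 -0.17858076  0.12860948] [ 0.60286808 -0.19361383  0.12000869] [ 0.62962235 -0.16694488  0.13134115]
1075 [ 0.61599975 -0.17926194  0.1291273 ] [ 0.60304666 -0.19361383  0.12500847] [ 0.62962235 -0.1671944   0.13134115]
```

View pics/w2.png

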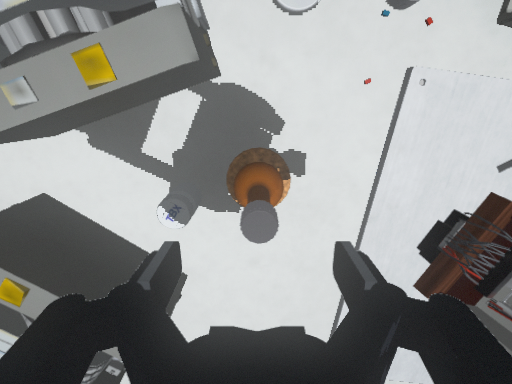

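```bash
python3 -m pendant '[[[0.08,-0.02,0.8],[0,0,0],8.5],[[0,0,0.8],[0,0,0],8.5],[[0,0,0.8],[0,0,0],8.5],[[0,0,0.8],[0,0,0],8.5],[[0,0,0.8],[0,0,0],8.5],[[0,0,0.6],[0,0,0],8.5],[[0,0,0.4],[0,0,0],8.5],[[0,0,0],[0,0,0],6],[[0,0,0],[0,0,0],5],[[0,0,0],[0,0,0],4],[[0,0,0],[0,0,0],3.2]]' 25
python3 -c "
from h import *
f=imaging.grab_frame('wrist');save(f,'w3')"
```

```text
time: 6.25
position: [0.6161, -0.1801, 0.1096]
tool_rot: [3.141, -0.001, 0.001]
contact_force: [0.4, -0.2, -0.1]
finger_gap: 0.0321
```

View pics/w3.png

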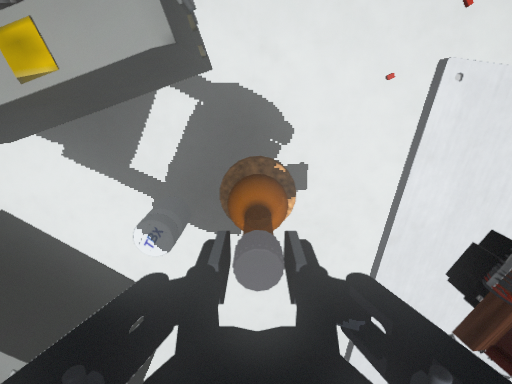

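```bash
python3 -m pendant '[[[0,0,0],[0,0,0],2.7],[[0,0,0],[0,0,0],2.4],[[0,0,0],[0,0,0],2.2],[[0,0,0],[0,0,0],2],[[0,0,0],[0,0,0],2]]' 25
python3 -m pendant '[[[0,0,-0.2],[0,0,0],2],[[0,0,-0.3],[0,0,0],2],[[0,0,-0.5],[0,0,0],2],[[0,0,-0.5],[0,0,0],2],[[0,0,-0.5],[0,0,0],2],[[0,0,0],[0,0,0],2],[[0,0,0],[0,0,0],2]]'
python3 - <<'E'
from h import *
s=readout.state(); print(s["contact_force"],s["moment"])
f=imaging.grab_frame("wrist"); save(f,"w4")
f=imaging.grab_frame("scene"); save(f,"s4")
a=cv2.imread("pics/s4.png")[80:230,220:370]; cv2.imwrite("pics/s4c.png",cv2.resize(a,None,fx=3.5,fy=3.5))
E
```

```text
time: 6.8
position: [0.6162, -0.1801, 0.1095]
tool_rot: [3.141, -0.001, 0.001]
contact_force: [0.9, -0.0, 2.1]
finger_gap: 0.0246
time: 7.5
position: [0.616, -0.18, 0.1294]
tool_rot: [3.142, -0.001, 0.0]
contact_force: [-0.1, 0.1, -1.6]
finger_gap: 0.0253
[-0.09906486  0.06293474 -1.56747008] [-0.02310118  0.05190474  0.05257657]
```

View pics/w4.png

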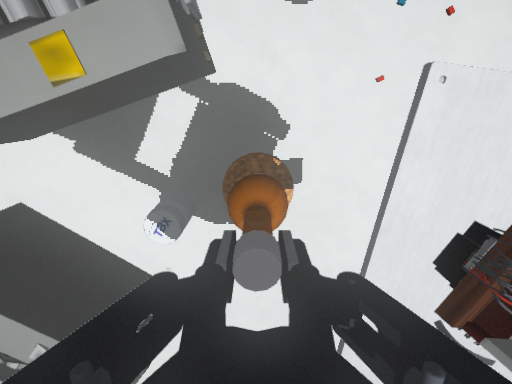

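View pics/s4c.png

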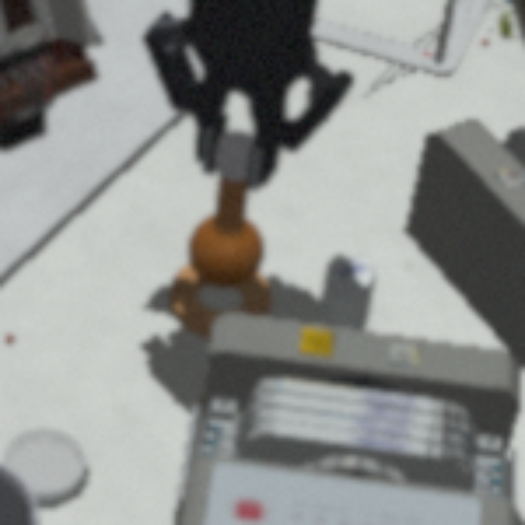

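```bash
python3 -m pendant '[[[0,0,-0.5],[0,0,0],2],[[0,0,-1],[0,0,0],2],[[0,0,-1],[0,0,0],2],[[0,0,-1.2],[0,0,0],2],[[0,0,-1.2],[0,0,0],2],[[0,0,-1.2],[0,0,0],2],[[0,0,-1.2],[0,0,0],2],[[0,0,-1.2],[0,0,0],2],[[0,0,-1.2],[0,0,0],2],[[0,0,-1.2],[0,0,0],2],[[0,0,-1],[0,0,0],2],[[0,0,-0.6],[0,0,0],2],[[0,0,-0.3],[0,0,0],2]]'
python3 -m pendant '[[[0,-0.4,0],[0,0,0],2],[[0.1,-0.8,0],[0,0,0],2],[[0.1,-1.1,0],[0,0,0],2],[[0.1,-1.2,0],[0,0,0],2],[[0.2,-1.3,0],[0,0,0],2],[[0.2,-1.3,0],[0,0,0],2],[[0.2,-1.3,0],[0,0,0],2],[[0.2,-1.3,0],[0,0,0],2],[[0.2,-1.3,0],[0,0,0],2],[[0.2,-1.3,0],[0,0,0],2],[[0.2,-1.3,0],[0,0,0],2],[[0.2,-1.3,0],[0,0,0],2],[[0.2,-1.3,0],[0,0,0],2],[[0.1,-1.2,0],[0,0,0],2],[[0.1,-1.1,0],[0,0,0],2],[[0.1,-1,0],[0,0,0],2],[[0.1,-0.8,0],[0,0,0],2],[[0.1,-0.6,0],[0,0,0],2],[[0,-0.4,0],[0,0,0],2],[[0,0,0],[0,0,0],2]]'
python3 - <<'E'
from h import *
f=imaging.grab_frame("wrist"); save(f,"w5")
P=cloud(f,np.ones((384,512),bool))
def sel(x,y,r,z0,z1): return P[(np.hypot(P[:,0]-x,P[:,1]-y)<r)&(P[:,2]>z0)&(P[:,2]<z1)]
Q=sel(.64,.127,.07,.094,.106); print("rim",len(Q),circ(Q).round(4),Q[:,:2].min(0),Q[:,:2].max(0))
Q=sel(.64,.127,.045,.02,.035); print("cork",len(Q),Q.mean(0).round(4),circ(Q),Q.min(0),Q.max(0))
Q=sel(.64,.127,.03,.0,.02); print("hole",len(Q),Q.mean(0).round(4))
print(proj(f,[.64,.127,.028]))
E
```

```text
time: 8.9
position: [0.6161, -0.1801, 0.2579]
tool_rot: [3.141, -0.001, 0.001]
contact_force: [0.3, 0.0, -1.4]
finger_gap: 0.0246
time: 10.9
position: [0.6422, 0.0233, 0.2573]
tool_rot: [-3.142, 0.001, -0.0]
contact_force: [-0.2, -0.3, -1.5]
finger_gap: 0.0251
rim 1508 [0.6404 0.1272 0.0439] [0.5940724  0.08183091] [0.68676103 0.17308836]
cork 3088 [0.64   0.13   0.0278] [0.6400423  0.12799305 0.031183  ] [0.59824763 0.08547775 0.02013014] [0.6820272  0.16955128 0.03499767]
hole 509 [0.6401 0.1274 0.0165]
[[255.4609511   84.37469224]]
```

View pics/w5.png

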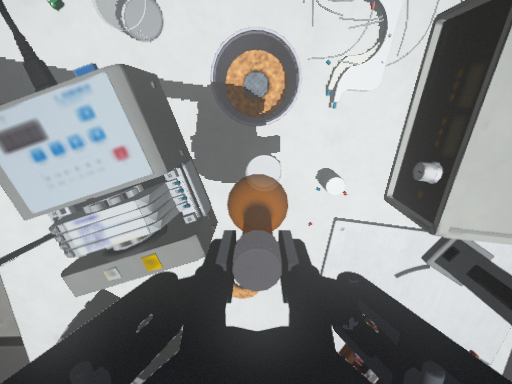

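```bash
python3 -m pendant '[[[0,-0.3,0],[0,0,0],2],[[0,-0.6,0],[0,0,0],2],[[0,-0.9,0],[0,0,0],2],[[-0.1,-1.1,0],[0,0,0],2],[[-0.1,-1.1,0],[0,0,0],2],[[0,-1.1,0],[0,0,0],2],[[0,-1.1,0],[0,0,0],2],[[0,-1.1,0],[0,0,0],2],[[0,-1,0],[0,0,0],2],[[0,-0.8,0],[0,0,0],2],[[0,-0.6,0],[0,0,0],2],[[0,-0.4,0],[0,0,0],2],[[0,-0.3,0],[0,0,0],2],[[0,0,0],[0,0,0],2],[[0,0,0],[0,0,0],2],[[0,0,0],[0,0,0],2]]'
python3 - <<'E'
from h import *
from scipy.optimize import least_squares
s=readout.state(); p=s["position"]; print(p)
for c in ["wrist","scene","top"]:
    f=imaging.grab_frame(c); save(f,c+"6")
    hsv=cv2.cvtColor(f["frame"],cv2.COLOR_RGB2HSV)
    m=(hsv[...,0]>5)&(hsv[...,0]<25)&(hsv[...,1]>120)
    P=cloud(f,m); Q=P[(np.linalg.norm(P-[p[0],p[1],p[2]-.0765],axis=1)<.04)&(P[:,2]<p[2]-.055)]
    if len(Q)>30:
        r=least_squares(lambda q:np.linalg.norm(Q-q,axis=1)-.026,p-[0,0,.0765],loss='soft_l1',f_scale=.001); print(c,len(Q),"globe centre",r.x.round(4),"minus tcp",(r.x-p).round(4))
    print(proj(f,[p-[0,0,.0765],p,p-[0,0,.1025]]).round(1).tolist())
a=cv2.imread("pics/scene6.png")[130:330,130:330]; cv2.imwrite("pics/s6c.png",cv2.resize(a,None,fx=3,fy=3))
E
```

```text
time: 12.55
position: [0.6403, 0.1266, 0.2573]
tool_rot: [3.142, -0.002, -0.0]
contact_force: [-0.2, 0.2, -0.8]
finger_gap: 0.0248
[0.64032434 0.12663098 0.25727405]
wrist 1402 globe centre [0.6399 0.1257 0.1809] minus tcp [-0.0004 -0.0009 -0.0764]
[[257.4, 202.7], [257.7, 249.3], [257.4, 193.1]]
scene 374 globe centre [0.6398 0.1253 0.1811] minus tcp [-0.0005 -0.0013 -0.0762]
[[205.0, 200.5], [202.9, 171.4], [205.7, 209.6]]
[[196.8, 169.5], [192.0, 166.3], [198.3, 170.5]]
```

View pics/wrist6.png

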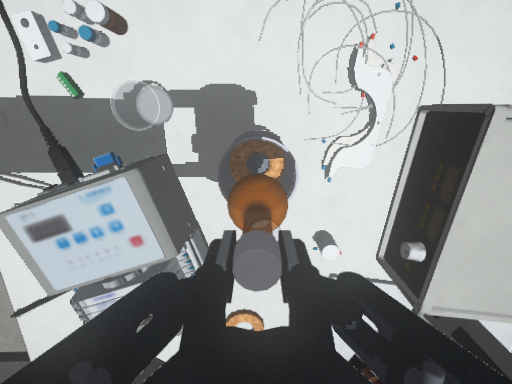

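View pics/s6c.png

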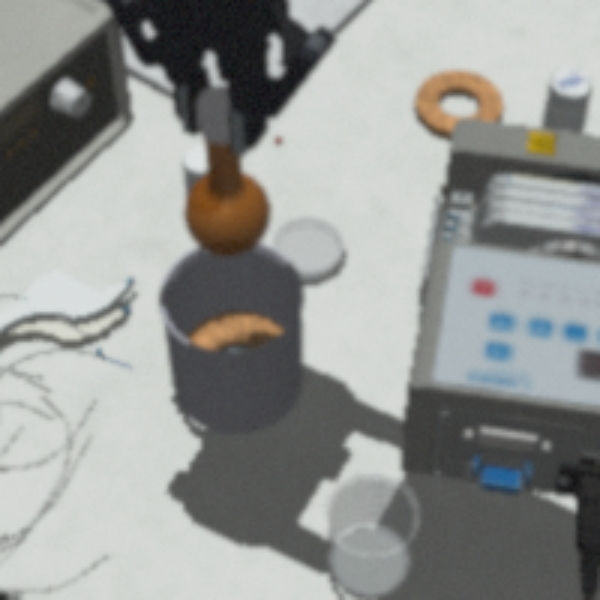

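```bash
python3 -m pendant '[[[0,-0.12,0.3],[0,0,0],2],[[0,0,0.6],[0,0,0],2],[[0,0,0.8],[0,0,0],2],[[0,0,0.8],[0,0,0],2],[[0,0,0.8],[0,0,0],2],[[0,0,0.8],[0,0,0],2],[[0,0,0.8],[0,0,0],2],[[0,0,0.8],[0,0,0],2],[[0,0,0.8],[0,0,0],2],[[0,0,0.8],[0,0,0],2],[[0,0,0.8],[0,0,0],2],[[0,0,0.8],[0,0,0],2],[[0,0,0.8],[0,0,0],2],[[0,0,0.7],[0,0,0],2],[[0,0,0.6],[0,0,0],2],[[0,0,0.5],[0,0,0],2],[[0,0,0.4],[0,0,0],2],[[0,0,0.3],[0,0,0],2],[[0,0,0.2],[0,0,0],2],[[0,0,0],[0,0,0],2]]'
python3 - <<'E'
from h import *
s=readout.state(); p=s["position"]; print(p)
F=[]
for i in range(4):
    f=imaging.grab_frame("wrist"); F.append(readout.state()["contact_force"])
print(np.round(F,2)); save(f,"w7")
E
```

```text
time: 14.7
position: [0.6402, 0.1281, 0.1331]
tool_rot: [3.142, -0.001, -0.0]
contact_force: [0.5, -0.8, -1.7]
finger_gap: 0.0252
[0.64024573 0.12814941 0.13312657]
[[-0.13 -0.41 -0.51]
 [ 0.53 -0.15 -1.63]
 [ 0.14 -1.28 -1.15]
 [ 0.55 -0.53 -1.47]]
```

View pics/w7.png

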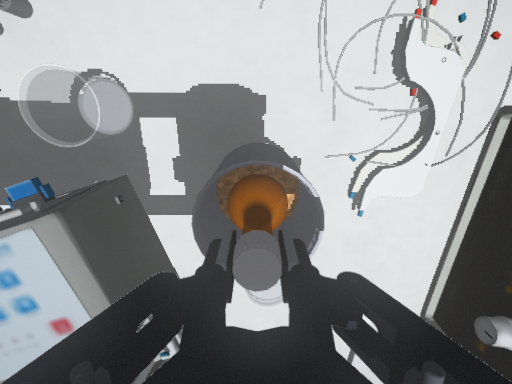

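```bash
cat > ff.py <<'E'
from h import *
F=[readout.state()["contact_force"]];Z=[readout.state()["position"]]
for i in range(6):
    imaging.grab_frame("wrist"); s=readout.state(); F.append(s["contact_force"]);Z.append(s["position"])
print(np.mean(F,0).round(2),np.mean(Z,0).round(4),s["time"])
E
python3 -m pendant '[[[0,0,0.1],[0,0,0],2],[[0,0,0.1],[0,0,0],2],[[0,0,0.1],[0,0,0],2],[[0,0,0.1],[0,0,0],2],[[0,0,0.1],[0,0,0],2],[[0,0,0.1],[0,0,0],2],[[0,0,0.1],[0,0,0],2],[[0,0,0],[0,0,0],2]]'; python3 ff.py
python3 -m pendant '[[[0,0,0.05],[0,0,0],2],[[0,0,0.05],[0,0,0],2],[[0,0,0],[0,0,0],2]]'; python3 ff.py
```

```text
time: 15.7
position: [0.6402, 0.1282, 0.1261]
tool_rot: [-3.142, 0.001, 0.0]
contact_force: [0.0, 0.8, -1.7]
finger_gap: 0.0252
[-0.08  0.12 -1.31] [0.6403 0.1281 0.1263] 16.0
time: 16.3
position: [0.6403, 0.1281, 0.1253]
tool_rot: [3.142, -0.001, 0.0]
contact_force: [0.5, -0.2, -1.4]
finger_gap: 0.0252
[ 0.12 -0.2  -1.12] [0.6403 0.1281 0.1253] 16.6
```

```bash

python3 -m pendant '[[[0,0,0.05],[0,0,0],2],[[0,0,0.05],[0,0,0],2],[[0,0,0],[0,0,0],2]]'; python3 ff.py
```

```text
time: 16.9
position: [0.6403, 0.1281, 0.1243]
tool_rot: [3.142, -0.001, 0.0]
contact_force: [-0.1, -0.5, -0.9]
finger_gap: 0.0251
[ 0.13 -0.24 -0.81] [0.6403 0.1281 0.1243] 17.2
```

```bash

python3 -m pendant '[[[0,0,0.05],[0,0,0],2],[[0,0,0.05],[0,0,0],2],[[0,0,0],[0,0,0],2]]'; python3 ff.py; python3 ff.py
```

```text
time: 17.5
position: [0.6403, 0.1281, 0.1233]
tool_rot: [-3.142, 0.001, -0.0]
contact_force: [-0.0, 0.5, 0.3]
finger_gap: 0.025
[-0.03 -0.1  -0.17] [0.6403 0.1282 0.1233] 17.8
[-0.05  0.19 -0.03] [0.6403 0.1282 0.1233] 18.1
```

```bash

python3 -m pendant '[[[0,0,0],[0,0,0],2.6],[[0,0,0],[0,0,0],2.8],[[0,0,0],[0,0,0],3.1],[[0,0,0],[0,0,0],3.5],[[0,0,0],[0,0,0],4],[[0,0,0],[0,0,0],4.5],[[0,0,0],[0,0,0],5],[[0,0,0],[0,0,0],5]]'
python3 - <<'E'
from h import *
f=imaging.grab_frame("wrist"); save(f,"w8")
E
```

```text
time: 18.9
position: [0.6403, 0.1282, 0.1233]
tool_rot: [3.142, -0.001, -0.0]
contact_force: [0.5, -0.7, 0.6]
finger_gap: 0.0497
```

View pics/w8.png

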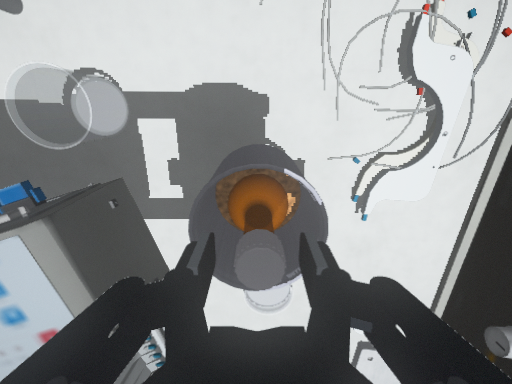

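Flask stands free between the open fingers, cap at about (260,255), globe (258,203). Retreating straight up.

```bash

python3 -m pendant '[[[0,0,-0.4],[0,0,0],5],[[0,0,-0.8],[0,0,0],5],[[0,0,-1.2],[0,0,0],5],[[0,0,-1.5],[0,0,0],5],[[0,0,-1.5],[0,0,0],5],[[0,0,-1.5],[0,0,0],5],[[0,0,-1.5],[0,0,0],5],[[0,0,-1.5],[0,0,0],5],[[0,0,-1],[0,0,0],5],[[0,0.5,-0.5],[0,0,0],5],[[0,1.5,0],[0,0,0],5],[[0,1.5,0],[0,0,0],5],[[0,1.5,0],[0,0,0],5],[[0,1.5,0],[0,0,0],5],[[0,1.5,0],[0,0,0],5],[[0,1,0],[0,0,0],5],[[0,0.5,0],[0,0,0],5],[[0,0,0],[0,0,0],5]]'
python3 - <<'E'
from h import *
for c in ["wrist","scene","top"]:
    f=imaging.grab_frame(c); save(f,c+"9")
    P=cloud(f,np.ones((384,512),bool))
    Q=P[(np.hypot(P[:,0]-.64,P[:,1]-.127)<.03)&(P[:,2]>.135)&(P[:,2]<.155)]
    if len(Q): print(c,"cap",len(Q),((Q.min(0)+Q.max(0))/2).round(4),np.percentile(Q[:,2],[50,98]).round(4))
    Q=P[(np.hypot(P[:,0]-.64,P[:,1]-.127)<.07)&(P[:,2]>.094)&(P[:,2]<.106)&(np.hypot(P[:,0]-.64,P[:,1]-.127)>.03)]; 
    if len(Q): print("rim",circ(Q).round(4))
    if c!="wrist":
      for t in ["beaker","petri_dish","squat_vial","small_bottle"]:
        for q in spotter.trace(c,t)[:1]: print(t,round(q["p"],2),np.median(cloud(f,q["region"]),axis=0).round(3))
a=cv2.imread("pics/scene9.png")[130:330,130:330]; cv2.imwrite("pics/s9c.png",cv2.resize(a,None,fx=3,fy=3))
E
```

```text
time: 20.75
position: [0.6402, 0.0326, 0.2373]
tool_rot: [-3.142, 0.002, 0.0]
contact_force: [-0.2, -0.2, 0.0]
finger_gap: 0.05
wrist cap 893 [0.6409 0.1282 0.1407] [0.1428 0.1443]
rim [0.6404 0.1273 0.0439]
scene cap 152 [0.64   0.1288 0.1413] [0.1429 0.1452]
rim [0.6392 0.1281 0.0445]
beaker 0.78 [0.5   0.197 0.033]
petri_dish 0.87 [0.648 0.007 0.014]
squat_vial 0.78 [ 0.531 -0.191  0.051]
small_bottle 0.73 [0.743 0.003 0.033]
rim [0.6412 0.1277 0.0445]
beaker 0.56 [0.495 0.218 0.006]
squat_vial 0.55 [ 0.535 -0.197  0.056]
```

View pics/wrist9.png

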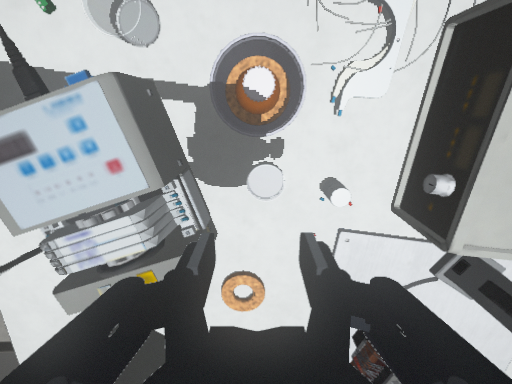

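View pics/s9c.png

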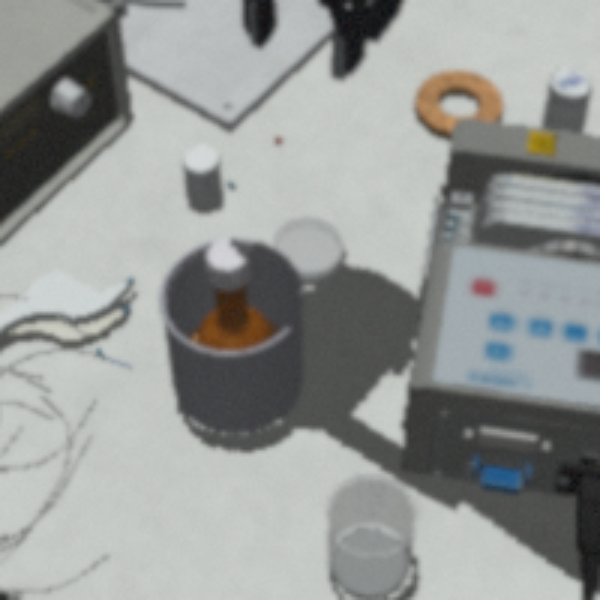

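Flask is upright and centred, cap top at 0.143 m (exactly seated height); the canister and bystanders have not moved, and the gripper is clear.

```bash
python3 -c "
from rig import job
print(job.sign_off())"
```

```text
the job is handed in; nothing more can be done
None
```

The flask is standing upright in the canister with its globe seated on the cork, and I handed the job in at about 21 s on the robot clock.

- **Moving it:** I gripped the flask by its cap at 25 N, lifted it clear of the cork ring and carried it over the canister.
- **Lowering it:** I took it down in small steps until the wrist force went from about -1.4 N (its weight) to about 0, so the cork was carrying it. Only then did I open the fingers and back off straight up.
- **Flask check:** The cap top is at z = 0.143 m, which is the expected seated height. The cap is centred within about 1 mm of the canister axis.
- **Surroundings:** The canister rim is where it was at the start. The beaker, dish, vial and bottle are within about 3 mm of their starting positions, which is measurement noise. In the last top picture the network did not find the dish or the bottle, but the scene camera showed both in place.
- **Other checks:** The gripper was clear of everything, and no check failed.

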